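# Shut the mould case and hold the turntable's index plunger out

## Robot

A 6-joint arm with a two-finger parallel gripper is mounted at the origin on the work surface. World frame = base frame: x ahead of the robot, y to its left, z up, the work surface at z = 0. Lengths are in m, angles in rad, forces in N, time in s.
With the tool pointing down it reaches from about 0.4 to 0.825 m from the base axis. Payload 7 kg.
Tool frame: the origin (TCP) lies midway between the tips of the shut fingers; the grasp point (between the pads) lies 19 mm behind it; z points along the fingers, y is the line along which they close (so a half turn about z gives the same grasp; the last joint's range is limited). The gripper opens to 88 mm and grips with 3 to 60 N. Pads are 19 mm wide; open, the fingers measure 130 mm over their backs; the gripper's body (78 mm by 193 mm) begins 47 mm behind the grasp point.
Start: joints at [-0.996, 0.359, 0.012, 0, -1.224, -0.288], TCP at [0.191, -0.647, 0.227] pointing down, gripper open.
Joint ranges: [-3.07, 3.07], [-1.43, 2.12], [-1.02, 1.25], [-3.03, 1.67], [-3.05, -0], [-3.03, 3.03]. Speed limits (rad/s): [2.39, 2.39, 3.01, 3.14, 3.14, 3.14].

## Interface

Orientations are given as [roll, pitch, yaw] about the fixed x, y, z axes, in that order (R = Rz(yaw) Ry(pitch) Rx(roll)).
In Python, from station import telemetry, eyes, ticket, recognise, trace gives the robot as it stands. The module is installed in compiled form; this text tells all that it offers.
- The arm moves only by the tool servo_tool, never from a script. Its argument "series" is a list that holds one entry, the list of rows, each a list of 4 numbers: the shift along the tool's x, y, z in mm, then the turn about the tool's z in rad. In form: [[[x, y, z, roll], ...]]. A call has exactly 10 rows; each row shifts and turns the commanded pose from where the row before left it, along the tool's axes as they then stand; what a row does not reach is not made up. A row lasts 1/12 s, in which the tool goes at most 41.7 mm and 7.16 degrees, less where a joint would pass 70% of its speed; a pose out of reach is approached as far as the arm can. A call is refused whole if a number of a shift passes 41.7 or a number of a turn 0.125, either way. A call with a gripper value outside its range is refused whole. "claw" is the gripper's target within -1 to 1 (shut at 1, half-way at 0, fully open at -1), set as the call begins (left out, the last holds). The fingers move at their own pace and stop on an object; "grip_force" is the grip in N (left out, the last holds). Time passes only in rows, so rows that do not move let the fingers close, or fill a call up. It gives the time, the measured TCP pose, the force, the opening and the grip force at its end, in the units of the state.
- telemetry.get_state(): the state, without advancing time (a new reading comes with each control period).
- eyes.grab_frame(name): name is "scene" or "top"; returns the picture (480x640x3 uint8, red, green, blue); there is no depth.
- eyes.calibration(name): a dict with "mtx" (3x3 intrinsics, pixels), "rvec" (rotation vector, rad) and "tvec" (3), from world to camera coordinates, as OpenCV has them. Camera axes: x right, y down, z forward; pixel columns grow to the right and rows downward; lengths in m; the calibration is good to about 2 mm. A picture is of the moment at which its call begins. calibration takes no time and is no camera call.
- ticket.job_done(): hands the job in; it is judged then, once.
Trained networks look in the newest picture that a camera, given by its name, has taken for a name from the list of things; names that differ only in an ending like _2 or _b are one class to them, and where a whole thing is asked for, a point or a joint stands for the part that bears it (a point fixed in the world has none). Each returns a list of dicts, best first, with "conf" (0 to 1); they miss things now and then, are a little off and sometimes report something else, mostly with a low value. They report only what shows in the picture. A call takes as long as a camera call.
- recognise(camera, name): "position" ([x, y, z] in m, in world coordinates, good to about 4 mm: the middle of the surface that is visible of it).
- trace(camera, name): "mask" (480x640 bool, what is visible of it).
The state is a dict: "t": time; "q": joint angles; "qd": joint speeds; "joint_efforts": joint torques, N m; "eef_pos": TCP position; "ee_rot": TCP orientation; "force": force on the tool from outside, world axes, zero at the start; "moment": the same for the moment, N m; "width": finger opening in m; "gripper_force": force on a finger pad.
Only numpy, scipy, OpenCV 4.12 (cv2) and the standard library are available. Lean on these libraries where they do the work, as an engineer would, in place of code of your own. Each camera call takes 0.05 s, during which the arm holds its last target. There are 200 camera calls.

## Task

The mould case on the casting turntable is about to be turned. First lower its open hinged lid gently, without slamming it, until it is fully shut on the case; only then grip the knob of the sprung index plunger that stands at the turntable's rim, pull it straight up as far as it goes so that its pin is clear of its hole in the turntable, and finish while still gripping it there, so that a colleague can turn the table. Leave the other things on the bench where they stand.

Things in the scene. Friction and masses are not known exactly. Their poses are not given: they have to be found in the camera images.
- turntable: Round steel casting turntable, fixed to the bench: plate 310 mm across, its top face 45 mm above the bench. Origin at the centre of its underside, on the bench.
- mould_case: Open-topped plywood case fixed on the middle of the turntable: 130 (x) x 120 (y) x 50 mm high, walls 7 mm; inside, below the rim, a grey mould with a white rosette. Origin at the centre of its underside (45 mm above the bench), z up; the lid's hinge runs along the rim of its +x side (65 mm from the centre, away from the robot), parallel to its y.
- lid (a joint): Lid angle, rad: 0 fully shut, 1.57 upright, 1.9 end of swing; starts open at 1.3 to 1.75. Plywood panel 8 mm thick, 130 mm from hinge to free edge, 120 mm wide, a 12 mm lip in the middle of the free edge. The hinge is stiff: the lid stays at any angle; 1 to 4 N near the free edge moves it (say pushed from behind, towards the robot, then down).
- lid_hinge (a point): Point on the hinge line at the middle of the lid's width, on the underside of the lid, 50 mm above the case's underside. Axes turn with the lid: -x runs along the lid to its free edge, z is out of its upper (outer) face.
- lid_edge (a point): Middle of the lid's free edge, on the upper (outer) face: 130 mm along the lid from lid_hinge and 8 mm above its underside.
- plunger_stand: Dark steel bracket of the index plunger, fixed beside the turntable, on the robot's side, left or right of it. Origin at the turntable's centre on the bench; its -x axis points to the plunger (130 mm out), then the column (190 mm out). Column and arm reach 105 mm above the bench; the plunger's steel barrel, 23 mm across, is at the arm's end, 75 to 118 mm above the bench.
- plunger (a joint): Lift of the plunger, m: 0 with its pin seated in the hole (12 mm deep), 0.020 fully pulled, at its stop. A spring draws it back down: about 5 N at the start of the pull, 13 N at full lift. It does not latch: let go, it snaps back.
- plunger_knob (a point): Centre of the plunger's knob: a plain black upright cylinder 28 mm across and 25 mm tall, its axis vertical. At rest its centre is 138.5 mm, its underside 126 mm and its top 151 mm above the bench; it moves straight up and down. The space round it above the barrel's top (118 mm above the bench) is free.
- seat_hole (a point): Mouth of the plunger's seat hole in the turntable's top face, straight below the knob; one of a ring of 24 dark holes.
- casting: Loose small plaster rosette, 44 mm across, about 19 mm tall, lying on the turntable's plate behind the case. Origin under its centre. A bystander.
- tub: Loose open blue plastic tub, 72 mm across, 80 mm tall, to the left or right of the turntable. Origin under its centre. A bystander.
- jar: Loose closed glass jar, 60 mm across, 70 mm tall, to the left or right of the turntable. Origin under its centre. A bystander.
- bottle: Loose clear bottle, 66 mm across, 200 mm tall. Origin under its centre. A bystander.
- scraper: Loose flat scraper lying on the bench, along its x. A bystander.
- brush: Loose brush lying on the bench, along its x. A bystander.
- wedge: Loose wooden block, 70 x 35 x 25 mm. Origin under its centre. A bystander.

How it is judged:
On the way, in this order (a step that is already met when the one before it is completed fails the run):
1. the lid is shut on the case while the plunger is still seated (value of joint lid below 0.045 rad and value of joint plunger below 0.004 m), for 0.2 s.
2. the plunger is pulled fully up by the gripper, the lid still shut (value of joint plunger above 0.016 m and contact force between the fingers and plunger above 3 N and value of joint lid below 0.045 rad), for 0.3 s.
At the end, for the whole second after the job is handed in: The lid is shut (within 0.045 rad, about 6 mm at its free edge) and the plunger is held by the gripper at 16 mm or more of its 20 mm lift, its pin clear of the hole, with the fingers pressing on the knob with more than 3 N, all through the last second (all of step 2); the arm keeps its last pose, push and grip.
It fails at once if the plunger is pulled up while the lid is still open (value of joint plunger above 0.005 m and value of joint lid above 0.08 rad).
It fails at once if the lid is slammed: it closes faster than 3 rad/s (velocity of joint lid below -3 rad/s).
It fails at once if a bystander is shifted by more than 25 mm (distance of any of casting, tub, jar, bottle, scraper, brush, wedge from where it was at the start of the episode above 0.025 m).
It also fails if it takes over 43 s, if anything falls off the work surface, if the arm or the gripper's body presses on something with over 40 N, if the wrist force passes 120 N, or if a joint passes its speed limit or range.

## Working session

There is one attempt and no reset: what is moved stays moved. The work goes in short steps, Python scripts to look and compute and a tool call to move; the robot and the scene stay as the last step left them, time stands still between calls to the robot, and variables do not carry over. Pictures are saved under pics/ and viewed, at most 10 in all, crops included, and the job is handed in when it is done.

Besides the shell and the picture viewer there is one more tool, called after "Emit:" as name(argument=value, ...) on one line, values as JSON. servo_tool: Moves the arm, as the interface text tells. Its arguments: {"type":"object","properties":{"series":{"type":"array"},"claw":{"type":"number"},"grip_force":{"type":"number"}},"required":["series"]}

```bash
mkdir -p pics; python3 - <<'E'
from station import telemetry, eyes, recognise
import cv2,numpy as np
for c in ("scene","top"):
    im=eyes.grab_frame(c); cv2.imwrite(f"pics/{c}0.png",im[:,:,::-1])
    for n in ("turntable","mould_case","lid_edge","lid_hinge","plunger_knob","seat_hole","plunger_stand","tub","jar","bottle","casting"):
        r=recognise(c,n)[:2]
        print(c,n,[(np.round(d["position"],3).tolist(),round(d["conf"],2)) for d in r])
s=telemetry.get_state(); print(s)
for c in ("scene","top"):
    k=eyes.calibration(c); R=cv2.Rodrigues(np.array(k["rvec"]))[0]; print(c,-R.T@np.array(k["tvec"]).ravel())
E
```

```text
scene turntable [([0.623, -0.0, 0.046], 0.94)]
scene mould_case []
scene lid_edge [([0.635, -0.031, 0.17], 0.83), ([0.532, 0.478, 0.018], 0.31)]
scene lid_hinge [([0.633, -0.025, 0.131], 0.73), ([0.631, -0.033, 0.173], 0.69)]
scene plunger_knob [([0.463, 0.035, 0.151], 0.43), ([0.59, -0.302, 0.058], 0.18)]
scene seat_hole [([0.454, 0.051, 0.058], 0.65)]
scene plunger_stand [([0.45, 0.052, 0.059], 0.74)]
scene tub []
scene jar []
scene bottle [([0.634, -0.487, 0.109], 0.83), ([0.591, -0.301, 0.058], 0.4)]
scene casting [([0.704, -0.001, 0.053], 0.66)]
top turntable [([0.565, -0.026, 0.045], 0.73)]
top mould_case [([0.581, -0.022, 0.072], 0.82)]
top lid_edge [([0.525, 0.484, 0.013], 0.75)]
top lid_hinge [([0.626, -0.032, 0.229], 0.54), ([0.622, 0.255, 0.068], 0.16)]
top plunger_knob [([0.565, -0.024, 0.045], 0.72), ([0.455, 0.035, 0.155], 0.47)]
top seat_hole []
top plunger_stand [([0.43, 0.045, 0.048], 0.72), ([0.566, -0.027, 0.043], 0.57)]
top tub [([0.597, -0.304, 0.029], 0.64)]
top jar [([0.621, 0.256, 0.07], 0.75)]
top bottle [([0.613, -0.487, 0.126], 0.65)]
top casting [([0.694, -0.001, 0.052], 0.7), ([0.433, 0.046, 0.047], 0.49)]
{'t': 1.2, 'q': array([-9.95895685e-01,  3.58638289e-01,  1.19184248e-02,  5.77793649e-06,
       -1.22407000e+00, -2.88136867e-01]), 'qd': array([-0.00018634,  0.00082288, -0.00218304,  0.002344  ,  0.00148499,
       -0.00117961]), 'joint_efforts': array([ 4.55523859e-04, -5.82395768e+01,  2.93302274e+01,  7.00295895e+00,
        1.25137388e-02,  2.79222729e-05]), 'eef_pos': array([ 0.1909339 , -0.64743305,  0.22654554]), 'ee_rot': array([-3.14158492e+00, -3.37467568e-06, -2.85482692e+00]), 'force': array([-0.59485951, -0.2405178 , -0.5307455 ]), 'moment': array([ 0.00094932, -0.02212677,  0.00102748]), 'gripper_force': 0.0, 'width': 0.08801973436171869}
scene [1.17993685 0.10362703 0.99143525]
top [ 0.38528397 -0.00222514  1.81166488]
```

View pics/scene0.png

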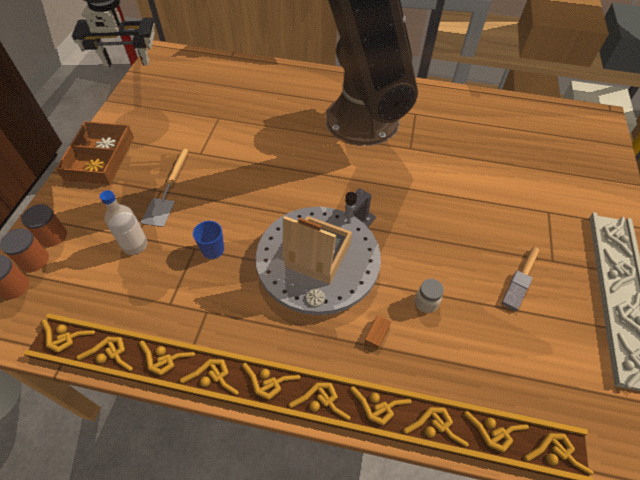

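View pics/top0.png

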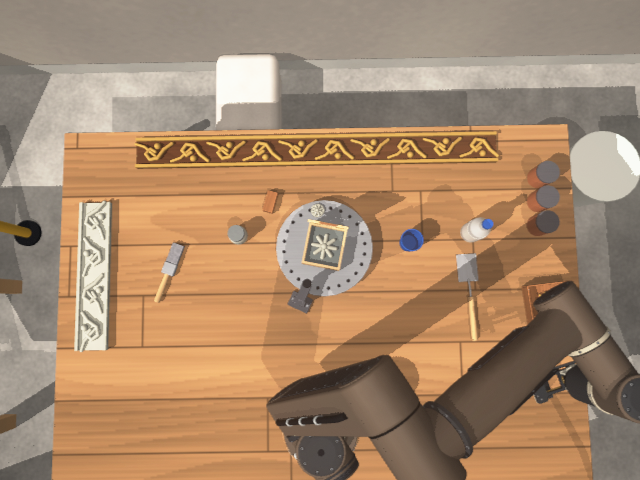

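The lid stands nearly upright (scene ~(310,245)). The knob is at scene ~(350,198) and top ~(308,285). The tub is at (209,240) and the bottle at (125,225). I'll zoom in and fit.

```bash
cat > h.py <<'E'
import numpy as np, cv2
from station import eyes
def cam(c):
    k=eyes.calibration(c); return np.array(k["mtx"],float),np.array(k["rvec"],float).reshape(3),np.array(k["tvec"],float).reshape(3)
def proj(c,P):
    K,r,t=cam(c); return cv2.projectPoints(np.atleast_2d(np.array(P,float)),r,t,K,None)[0].reshape(-1,2)
def onz(c,uv,z):
    K,r,t=cam(c); R=cv2.Rodrigues(r)[0]; o=-R.T@t
    d=(R.T@np.linalg.inv(K)@np.c_[np.atleast_2d(uv),np.ones(len(np.atleast_2d(uv)))].T).T
    return o+d*((z-o[2])/d[:,2:])
E
python3 - <<'E'
from h import *
a=cv2.imread("pics/scene0.png")[180:320,245:395]; b=cv2.imread("pics/top0.png")[190:320,265:385]
cv2.imwrite("pics/a.png",cv2.resize(a,None,fx=4.2,fy=4.2,interpolation=2)); cv2.imwrite("pics/b.png",cv2.resize(b,None,fx=4.5,fy=4.5,interpolation=2))
from station import trace
for c,n in (("top","turntable"),("top","plunger_knob"),("scene","lid"),("scene","plunger_knob"),("top","lid"),("scene","turntable")):
    for d in trace(c,n)[:2]:
        m=d["mask"].astype(np.uint8); v,u=np.nonzero(m)
        k=max(cv2.findContours(m,0,2)[0],key=cv2.contourArea)
        print(c,n,round(d["conf"],2),m.sum(),u.min(),u.max(),v.min(),v.max(),u.mean(),v.mean(),cv2.approxPolyDP(k,3,True).reshape(-1,2).tolist() if n=="lid" else "")
        if n=="turntable":
            p=onz(c,cv2.convexHull(k).reshape(-1,2),.045)[:,:2]; print(cv2.minEnclosingCircle(p.astype(np.float32)))
E
```

```text
top plunger_knob 0.59 530 287 312 279 312 300.7830188679245 297.39811320754717 
top plunger_knob 0.55 58 302 310 279 287 306.13793103448273 282.86206896551727 
scene lid 0.64 2241 282 334 217 274 307.26149040606873 244.66220437304776 [[284, 217], [282, 256], [328, 274], [334, 235], [301, 218]]
scene plunger_knob 0.7 138 344 356 192 204 350.04347826086956 197.8695652173913 
scene plunger_knob 0.27 2219 281 334 217 274 306.9585398828301 244.18972510139702 
scene turntable 0.77 7043 256 380 207 315 319.6173505608406 265.3886128070425 
((0.5789853930473328, -0.015451900660991669), 0.15968085825443268)
```

View pics/a.png

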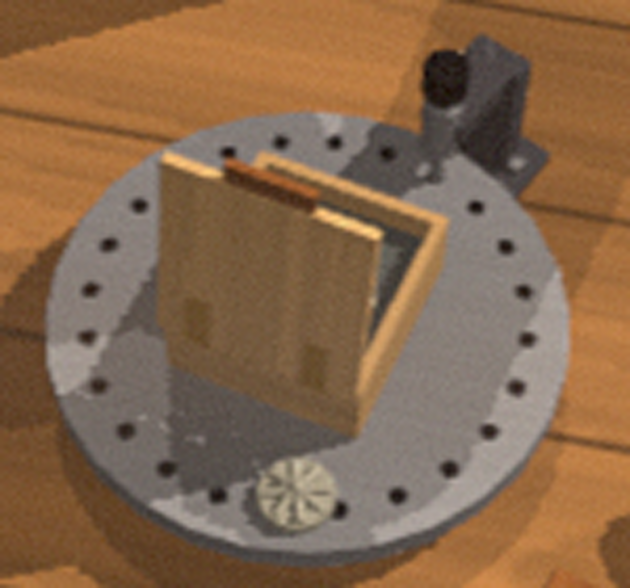

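View pics/b.png

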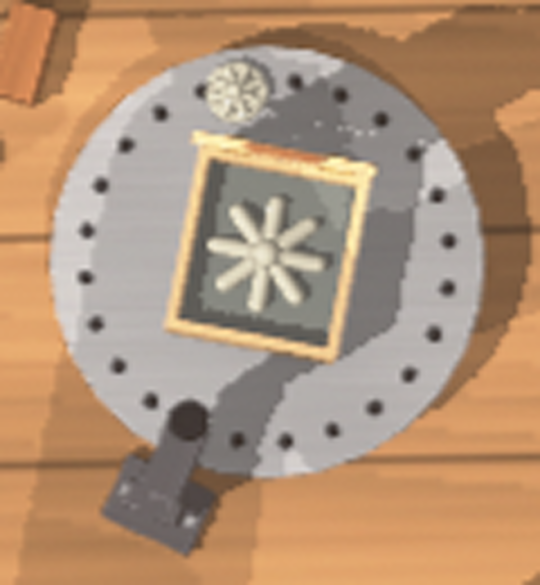

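```bash
cat > fit.py <<'E'
from h import *
from scipy.optimize import least_squares
def pts(p):
    x,y,w,th=p[:4]; c,s=np.cos(w),np.sin(w)
    W=lambda a,b,z:[x+c*a-s*b,y+s*a+c*b,z]
    def lid(L,b,h): return W(.065-L*np.cos(th)+h*np.sin(th),b,.095+L*np.sin(th)+h*np.cos(th))
    return W,lid
T=lambda u,v:(265+(u+.5)/4.5-.5,190+(v+.5)/4.5-.5)
S=lambda u,v:(245+(u+.5)/4.2-.5,180+(v+.5)/4.2-.5)
def res(p):
    W,lid=pts(p)
    tp=[W(-.065,.06,.095),W(-.065,-.06,.095),W(0,0,.045),lid(.13,.06,.008),lid(.13,-.06,.008)]
    to=[T(165,328),T(335,360),T(267,262),T(194,132),T(375,164)]
    sp=[W(-.065,.06,.095),lid(.13,-.06,.008),lid(.13,.06,.008),W(.065,.06,.045)]
    so=[S(447,217),S(163,163),S(378,243),S(357,436)]
    return np.r_[(proj("top",tp)-to),(proj("scene",sp)-so)].ravel()
r=least_squares(res,[.57,-.02,-.18,1.5])
if __name__=="__main__":
    print(r.x); print(r.fun.reshape(-1,2).round(1).tolist())
    W,lid=pts(r.x); print("edge",lid(.13,0,.008),"inner",lid(.13,0,0))
    print("knob top",onz("top",T(190,420),.151),"scene",onz("scene",(350.,195),.148), onz("scene",(350.,197.9),.1385))
    x,y=r.x[:2]
    # knob from ring: direction lsq
    def rk(a): 
        P=[x-.13*np.cos(a[0]),y-.13*np.sin(a[0])]
        return np.r_[proj("top",P+[.151])[0]-T(190,420),proj("scene",P+[.1385])[0]-(350.,197.9)]
    q=least_squares(rk,[-.4]); print(q.x,q.fun,x-.13*np.cos(q.x),y-.13*np.sin(q.x))
E
python3 fit.py
```

```text
[ 0.57489319 -0.01979495 -0.19301753  1.42712844]
[[-0.5, 0.5], [-0.2, 0.2], [-0.6, -0.2], [-1.1, 0.1], [-0.4, 0.2], [-0.3, -0.1], [-1.5, -0.1], [-0.3, -0.5], [0.0, 0.7]]
edge [np.float64(0.6281896818162696), np.float64(-0.030211788274643676), np.float64(0.22480606945436532)] inner [np.float64(0.6204191321677824), np.float64(-0.028693028143320323), np.float64(0.2236606761490329)]
knob top [[0.45816096 0.03238403 0.151     ]] scene [[0.45480745 0.03410679 0.148     ]] [[0.45577008 0.03493642 0.1385    ]]
[-0.42733122] [-0.5604924   0.53790185 -0.4025616   0.1899002 ] [0.45658344] [0.03408271]
```

Emit:
servo_tool(series=[[[0, 0, -12, 0.12], [0, 0, -12, 0.12], [0, 0, -12, 0.12], [0, 0, -12, 0.12], [-18, 36, 0, 0], [-18, 36, 0, 0], [-18, 36, 0, 0], [-18, 36, 0, 0], [-18, 36, 0, 0], [-18, 36, 0, 0]]], claw=1)

```text
t: 2.33
eef_pos: [0.3391, -0.4546, 0.2748]
ee_rot: [-3.141, 0.0, 2.948]
force: [0.6, 0.0, -0.5]
width: 0.0264
gripper_force: 0.0
```

Emit:
servo_tool(series=[[[-18, 36, 0, 0], [-18, 36, 0, 0], [-18, 36, 0, 0], [-18, 36, 0, 0], [-18, 36, 0, 0], [-18, 36, 0, 0], [-18, 36, 0, 0], [-18, 36, 0, 0], [-18, 36, 0, 0], [-18, 36, 0, 0]]])

```text
t: 3.17
eef_pos: [0.5851, -0.1355, 0.2749]
ee_rot: [3.141, 0.001, 2.949]
force: [1.1, 0.1, 0.0]
width: 0.0008
gripper_force: 0.0
```

Emit:
servo_tool(series=[[[-20, 37, 0, 0], [-20, 37, 0, 0], [-20, 37, 0, 0], [0, 0, 0, 0], [0, 0, 0, 0], [0, 0, 25, 0], [0, 0, 25, 0], [0, 0, 25, 0], [0, 0, 0, 0], [0, 0, 0, 0]]])

```text
t: 4.0
eef_pos: [0.6626, -0.0419, 0.1992]
ee_rot: [-3.14, -0.002, 2.948]
force: [0.7, 0.0, 1.4]
width: 0.0005
gripper_force: 0.0
```

```bash
python3 - <<'E'
from fit import *
from station import telemetry
s=telemetry.get_state(); print(s["eef_pos"],s["force"])
x,y,w,_=r.x; d=s["eef_pos"][:2]-[x,y]; c,q=np.cos(w),np.sin(w)
print("local",c*d[0]+q*d[1],-q*d[0]+c*d[1])
im=eyes.grab_frame("scene"); cv2.imwrite("pics/c.png",cv2.resize(im[150:320,235:405,::-1],None,fx=3.5,fy=3.5))
L=.105
for th in np.r_[1.427:0:-.15,0]: # corner offset 9.5
    print(round(th,2),np.round([1e3*(.065-L*np.cos(th)+.008*np.sin(th)+.0095),1e3*(.095+L*np.sin(th)+.008*np.cos(th))],1))
E
```

```text
[ 0.66261212 -0.04192784  0.19916674] [0.65602587 0.00606007 1.43741936]
local 0.0903355348299381 -0.004895533017905344
1.43 [ 67.4 200.1]
1.28 [ 51.8 197.8]
1.13 [ 36.6 193.3]
0.98 [ 22.4 186.5]
0.83 [  9.3 177.7]
0.68 [ -2.3 167. ]
0.53 [-12.2 154.7]
0.38 [-20.2 141.1]
0.23 [-26.  126.4]
0.08 [-29.6 111.1]
0.0 [-30.5 103. ]
```

View pics/c.png

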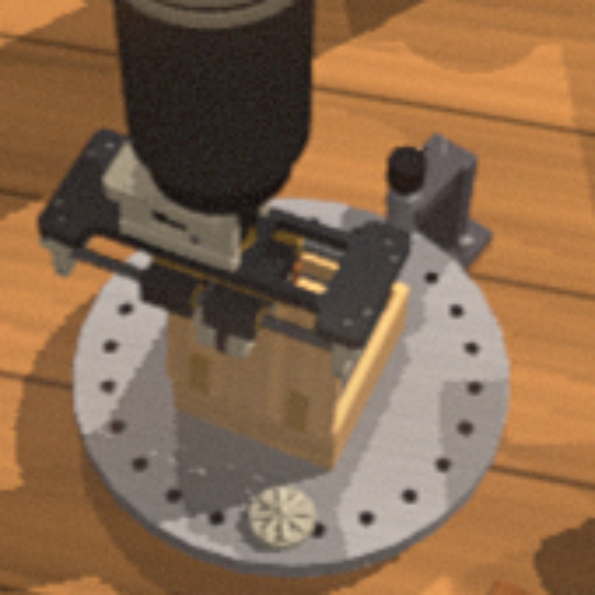

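The closed fingers stand behind the lid (crop ~(230,330)) with no contact yet. The plunger knob at crop (407,168) is clear. Next I swing the lid along its arc.

Emit:
servo_tool(series=[[[8, 0, 0, 0], [8, 0, 0, 0], [7, 0, 0, 0], [8, 0, 1, 0], [8, 0, 1.5, 0], [7.5, 0, 2, 0], [7.5, 0, 2.5, 0], [7, 0, 3, 0], [7, 0, 3.8, 0], [6.5, 0, 4.2, 0]]])

```text
t: 4.88
eef_pos: [0.5896, -0.0264, 0.1812]
ee_rot: [3.142, -0.0, 2.948]
force: [0.2, 0.8, 1.0]
width: 0.0006
gripper_force: 0.7
```

Emit:
servo_tool(series=[[[6.5, 0, 4.6, 0], [6, 0, 5.2, 0], [5.6, 0, 5.5, 0], [5, 0, 6, 0], [5, 0, 6.3, 0], [4, 0, 6.7, 0], [4, 0, 6.9, 0], [3, 0, 7.2, 0], [2.8, 0, 7.5, 0], [0, 0, 0, 0]]])

```text
t: 5.72
eef_pos: [0.5477, -0.0188, 0.1237]
ee_rot: [-3.141, -0.003, 2.948]
force: [-0.7, -0.4, -0.1]
width: 0.0005
gripper_force: 0.0
```

```bash
python3 - <<'E'
from h import *
im=eyes.grab_frame("scene"); cv2.imwrite("pics/d.png",cv2.resize(im[150:320,235:405,::-1],None,fx=3.5,fy=3.5))
E
```

```text
(no output)
```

View pics/d.png

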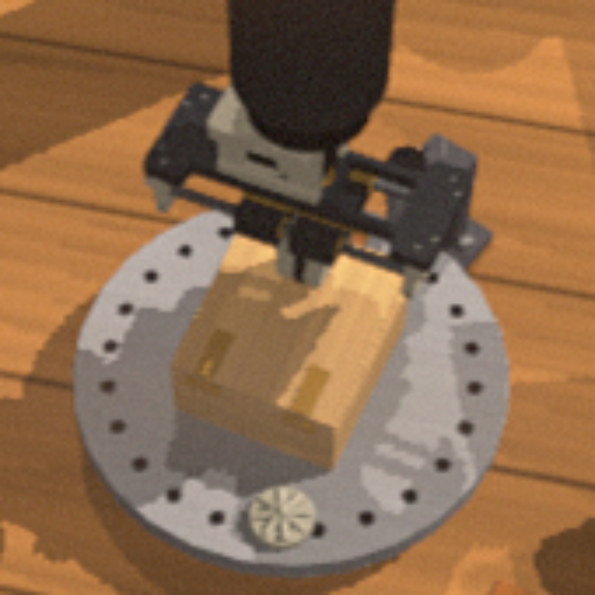

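The lid is nearly shut, with the fingers on its top. I'll press it down gently.

Emit:
servo_tool(series=[[[1.5, 0, 5, 0], [1, 0, 5, 0], [0.5, 0, 4, 0], [0, 0, 3, 0], [0, 0, 2, 0], [0, 0, 2, 0], [0, 0, 1, 0], [0, 0, 1, 0], [0, 0, 0, 0], [0, 0, 0, 0]]])

```text
t: 6.6
eef_pos: [0.5463, -0.018, 0.1037]
ee_rot: [-3.141, 0.0, 2.949]
force: [-5.1, 0.8, 10.1]
width: 0.0005
gripper_force: 5.2
```

Emit:
servo_tool(series=[[[0, 0, 1, 0], [0, 0, 1, 0], [0, 0, 0, 0], [0, 0, 0, 0], [0, 0, 0, 0], [0, 0, 0, 0], [0, 0, 0, 0], [0, 0, 0, 0], [0, 0, 0, 0], [0, 0, 0, 0]]])

```text
t: 7.43
eef_pos: [0.5464, -0.0181, 0.1035]
ee_rot: [-3.142, 0.001, 2.949]
force: [-11.4, 3.4, 25.9]
width: 0.0006
gripper_force: 13.2
```

The lid stopped hard at z = 103.5 mm, which is the shut height. I'll rise, open, check the lid and refine the knob position.

Emit:
servo_tool(series=[[[0, 0, -8, 0], [0, 0, -20, 0], [0, 0, -22, 0], [0, 0, -22, 0], [0, 0, -20, 0], [0, 0, 0, 0], [0, 0, 0, 0], [0, 0, 0, 0], [0, 0, 0, 0], [0, 0, 0, 0]]], claw=-1)

```text
t: 8.27
eef_pos: [0.5459, -0.0181, 0.1917]
ee_rot: [-3.141, -0.002, 2.948]
force: [0.8, -0.1, 0.7]
width: 0.0614
gripper_force: 0.0
```

```bash
python3 - <<'E'
from h import *
from station import telemetry,trace
im=eyes.grab_frame("scene"); cv2.imwrite("pics/e.png",cv2.resize(im[150:320,235:405,::-1],None,fx=3.5,fy=3.5))
for d in trace("scene","plunger_knob")[:2]:
    v,u=np.nonzero(d["mask"]); print(d["conf"],u.min(),u.max(),v.min(),v.max(),onz("scene",(u.mean(),v.mean()),.1385))
print(telemetry.get_state()["eef_pos"])
E
```

```text
[ 0.5461345  -0.01806212  0.19191271]
```

View pics/e.png

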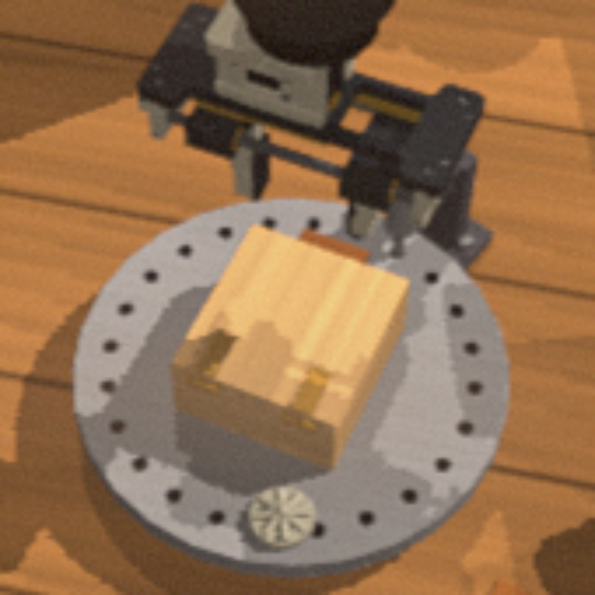

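The lid lies flush on the case. Now I go over the knob and down around it.

Emit:
servo_tool(series=[[[24.5, 8.5, 0, 0], [24.5, 8.5, 0, 0], [24.5, 8.5, 0, 0], [24.5, 8.5, 0, 0], [0, 0, 0, 0], [0, 0, 0, 0], [0, 0, 0, 0], [0, 0, 0, 0], [0, 0, 0, 0], [0, 0, 0, 0]]])

```text
t: 9.2
eef_pos: [0.4572, 0.0339, 0.1924]
ee_rot: [-3.141, -0.001, 2.948]
force: [0.9, -0.6, 0.2]
width: 0.0872
gripper_force: 0.0
```

Emit:
servo_tool(series=[[[0, 0, 16, 0], [0, 0, 16, 0], [0, 0, 16, 0], [0, 0, 12, 0], [0, 0, 6, 0], [0, 0, 0, 0], [0, 0, 0, 0], [0, 0, 0, 0], [0, 0, 0, 0], [0, 0, 0, 0]]])

```text
t: 10.03
eef_pos: [0.4572, 0.0344, 0.1273]
ee_rot: [3.141, 0.001, 2.948]
force: [-0.3, -0.1, -0.3]
width: 0.0875
gripper_force: 0.0
```

Emit:
servo_tool(series=[[[0, 0, 0, 0], [0, 0, 0, 0], [0, 0, 0, 0], [0, 0, 0, 0], [0, 0, 0, 0], [0, 0, 0, 0], [0, 0, 0, 0], [0, 0, 0, 0], [0, 0, 0, 0], [0, 0, 0, 0]]], claw=1, grip_force=10)

```text
t: 10.87
eef_pos: [0.4568, 0.0341, 0.1266]
ee_rot: [-3.141, -0.0, 2.948]
force: [-0.2, -0.3, 0.2]
width: 0.0275
gripper_force: 10.0
```

Emit:
servo_tool(series=[[[0, 0, 0, 0], [0, 0, 0, 0], [0, 0, 0, 0], [0, 0, -3, 0], [0, 0, -4, 0], [0, 0, -4, 0], [0, 0, -4, 0], [0, 0, -3, 0], [0, 0, 0, 0], [0, 0, 0, 0]]], grip_force=50)

```text
t: 11.7
eef_pos: [0.4567, 0.0342, 0.1445]
ee_rot: [3.141, -0.0, 2.948]
force: [4.5, -0.2, -13.6]
width: 0.0264
gripper_force: 50.0
```

Emit:
servo_tool(series=[[[0, 0, -1, 0], [0, 0, -1, 0], [0, 0, -1, 0], [0, 0, 0, 0], [0, 0, 0, 0], [0, 0, 0, 0], [0, 0, 0, 0], [0, 0, 0, 0], [0, 0, 0, 0], [0, 0, 0, 0]]])

```text
t: 12.53
eef_pos: [0.4566, 0.0342, 0.1468]
ee_rot: [-3.141, -0.001, 2.948]
force: [7.2, -1.2, -17.4]
width: 0.0266
gripper_force: 50.0
```

Emit:
servo_tool(series=[[[0, 0, -1, 0], [0, 0, 0, 0], [0, 0, 0, 0], [0, 0, 0, 0], [0, 0, 0, 0], [0, 0, 0, 0], [0, 0, 0, 0], [0, 0, 0, 0], [0, 0, 0, 0], [0, 0, 0, 0]]])

```text
t: 13.37
eef_pos: [0.4565, 0.0342, 0.1469]
ee_rot: [-3.141, -0.001, 2.948]
force: [11.3, -2.1, -26.8]
width: 0.0265
gripper_force: 50.0
```

```bash
python3 - <<'E'
from h import *
im=eyes.grab_frame("scene"); cv2.imwrite("pics/f.png",cv2.resize(im[150:320,235:405,::-1],None,fx=3.5,fy=3.5))
E
```

```text
(no output)
```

View pics/f.png

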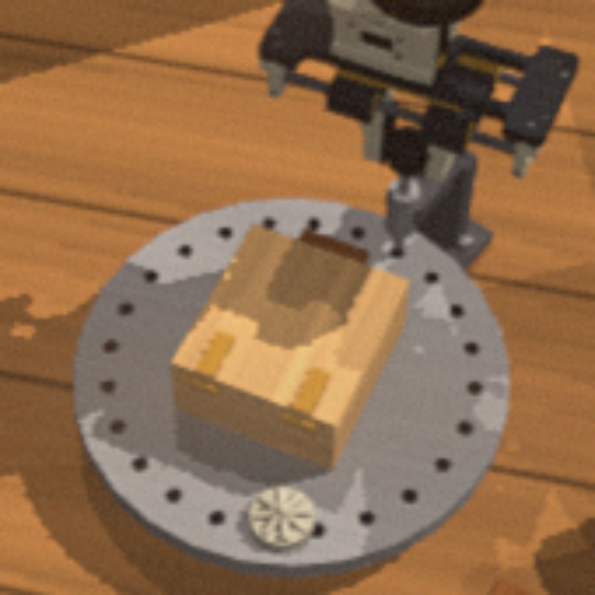

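The knob is raised against its stop: the force rose without further motion, and the rod shows under the knob at crop (405,185). The lid is shut, so I'm handing in.

```bash
python3 -c "
from station import ticket; print(ticket.job_done())"
```

```text
the job is handed in; nothing more can be done
None
```

I lowered the lid gently until it was fully shut. I then pulled the plunger up about 20 mm to its stop, and handed the job in with the gripper still holding the knob there at 50 N.

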